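Shut and bolt the medicine box

TASK

The medicine box has been left open: shut its lid and bolt it, so that a child cannot get in. Lift the bolt's lever over the bump that holds it back, slide the bolt fully home through the eye on the side of the box, and leave the lever dropped down in the far notch. Do not knock over the glass or the salt shaker.

Things in the scene. Friction and masses are not known exactly. Their poses are not given: they have to be found in the camera images.
- medbox: white wooden medicine box with a green cross, fixed to the worktop, 190 (x) x 260 (y) x 85 mm without its lid. Origin under its centre on the worktop; z up, x from its front (robot's side) to its back, y to its left. With the lid shut the lid's top is at z = 95.5 mm
- eye (a point): centre of the 14 x 14 mm eye in the steel strike plate that stands on the box's right wall (plate 5 mm thick in y, 30 mm wide in x, its top 14 mm above this point); axes as the box's, in which it lies at x = -70, y = -134.5, z = 109.5 mm. The bolt can enter it only when the lid is shut
- lid_hinge (a point): middle of the lid's hinge axis, which runs along the box's y at x = +95, z = 85 mm in the box frame; axes as the box's
- lid (a joint): angle of the lid: 0 shut, growing as its front edge rises; starts at 0.45 to 0.8. The hinge is stiff: the lid stays at any angle, and pressing it shut near its front edge takes 1 to 4 N; follow the edge's arc, since a finger driven straight down may bind on the slope
- lid_front (a point): middle of the lid's front edge, on its top face (198 mm from the hinge axis; the lid is 10 mm thick and 260 mm wide). The point's x and y lie along the lid, z is normal to its top. The left half of the lid (y > 0) is bare
- bolt_pivot (a point): point on the axis of the steel barrel bolt (10 mm rod, 116 mm long) where its lever is joined. The bolt lies along the box's y on top of the lid near the front right corner; with the lid shut the axis is at x = -70, z = 109.5 mm in the box frame and this point at y = -70 mm (drawn back) to y = -100 mm (home). Its two staples reach 11 mm above the axis
- bolt_nose (a point): right-hand end of the bolt (58 mm to the right of bolt_pivot); it passes through the eye when the bolt is home
- bolt (a joint): travel of the bolt to the right (box -y): 0 drawn back, 0.030 fully home; needs about 1.5 N
- bump (a point): top centre of the bump on the lid's steel gate plate, 16 mm in front of the bolt's axis and 10 mm above it. The bump is 18 mm wide in y, 8 mm in x, with a notch for the lever on either side of it (notches 30 mm apart, drawn back on the left, home on the right)
- knob (a point): centre of the black ball, 18 mm in diameter, at the end of the bolt's lever (8 mm rod); it is 46 mm from bolt_pivot. With the lever down the ball is 42 mm in front of the bolt's axis and 19 mm above it, and overhangs the front of the box by about 17 mm
- lever (a joint): swing of the bolt's lever about the bolt's axis: 0 down in a notch (to the front, 25 degrees above the lid), growing as the ball rises; 1.13 straight up; 1.66 stop, leaning back. Light and loose: it falls to the front below about 1.0 and stays leaning back beyond 1.3. The bolt can pass the bump only while it is above about 0.5; let go half-way, it rests on the bump
- glass: drinking glass, 80 mm wide, 91 mm high, loose on the left; origin under its centre
- shaker: salt shaker, 44 mm wide, 90 mm high, loose on the right; origin under its centre

How it is judged:
By the outcome, as a careful person would: the job done as asked, in the order asked, and still so for the second after the job is handed in, with the robot touching nothing.
It also fails if it takes over 58 s, if anything falls off the work surface, if the arm or the gripper's body presses on something with over 40 N, if the wrist force passes 120 N, or if a joint passes its speed limit or range.

ROBOT

A 7-joint arm with a two-finger parallel gripper is mounted at the origin on a cart in front of the work surface, level with it; the furniture and walls round the work are solid. World frame = base frame: x ahead of the robot, y to its left, z up, the work surface at z = 0. Lengths are in m, angles in rad, forces in N, time in s.
With the tool pointing down it reaches from about 0.425 to 0.925 m from the base axis. Payload 6.8 kg.
Tool frame: the origin (TCP) lies where the fingers leave the gripper's body, on its centre line; the fingertips stand 73 mm ahead of it and the grasp point (between the pads) lies 54 mm ahead of it; z points along the fingers, y is the line along which they close (so a half turn about z gives the same grasp; the last joint's range is limited). The gripper opens to 85 mm and grips with 20 to 120 N. Pads are 22 mm wide; open, the fingers measure 114 mm over their backs; the gripper's body (76 mm by 85 mm) begins 54 mm behind the grasp point. The pads swing forward as they close: fully open they stand 13 mm farther back than shut.
Start: joints at [1.196, 0.477, 0.022, 1.555, -0.011, 1.109, -0.083], TCP at [0.178, -0.651, 0.304] pointing down, gripper open.
Joint ranges: [-2.96, 2.96], [-0.34, 2.1], [-1.41, 1.46], [0.24, 2.44], [-1.37, 4.51], [0.17, 1.92], [-2.96, 2.96]. Speed limits (rad/s): [2.39, 2.39, 3.14, 3.14, 3.14, 3.14, 3.14].

INTERFACE

Orientations are given as a rotation vector (axis times angle).
In Python, from bench import r, sensors, grab_frame, camera_info, hand_in gives the robot as it stands (r), with the cameras as plain functions, the readings (sensors) and the job as plain functions.
- The arm moves only by the tool drive_effector, called after ">>>" as name(argument=value, ...) on one line, values as JSON. Schema: {"type":"object","properties":{"steps":{"type":"object","properties":{"sx":{"type":"array","items":{"type":"number"},"minItems":1,"maxItems":5},"sy":{"type":"array","items":{"type":"number"},"minItems":1,"maxItems":5},"sz":{"type":"array","items":{"type":"number"},"minItems":1,"maxItems":5},"drx":{"type":"array","items":{"type":"number"},"minItems":1,"maxItems":5},"dry":{"type":"array","items":{"type":"number"},"minItems":1,"maxItems":5},"drz":{"type":"array","items":{"type":"number"},"minItems":1,"maxItems":5}},"additionalProperties":false,"required":["sx","sy","sz","drx","dry","drz"]},"finger_gap":{"type":"number"},"grip_force":{"type":"number"},"only":{"type":"string"},"quiet":{"type":"boolean"},"lines":{"type":"string"}},"required":["steps"],"additionalProperties":false}. steps is an object with one list for each field, all of the same length, 1 to 5, a row being the entries at one place: sx, sy, sz (the shift in fractions of the full range, 1 being 0.5 m), drx, dry, drz (a rotation vector in fractions of the full range, 1 being 60 degrees); each row is the pose to reach, as a shift and turn from the pose commanded when the call began, along the tool's axes at that moment; what a row does not reach only later rows make up. A row lasts 1/10 s, in which the tool goes at most 0.05 m and 0.15 rad, less where a joint would pass 70% of its speed; a pose out of reach is approached as far as the arm can. finger_gap is the finger opening in m, set as the call begins (left out keeps the last). The fingers move at their own pace and stop on an object; grip_force is the grip in N (left out, the last holds). Time passes only in rows, so rows that do not move let the fingers close. The tool returns the time, the measured TCP pose, the force, the opening and the grip force at its end. only (a regular expression) keeps the lines of the reply that match it, lines (a string "A,B") keeps lines A to B, and quiet returns only ok. Input that does not fit is refused with a message, and nothing moves.
- sensors.get_obs(): the state, without advancing time (a new reading comes with each control period).
- grab_frame(name): name is "scene" or "side" or "wrist"; returns (picture, depth): 420x560x3 uint8, blue, green, red; 420x560 float32, m along the optical axis (not along the pixel's ray), 0 where there is no reading.
- camera_info(name): a dict with "camera_matrix" (3x3 intrinsics, pixels), "R" (3x3) and "t" (3): a world point X has camera coordinates R X + t. Camera axes: x right, y down, z forward; pixel columns grow to the right and rows downward; lengths in m; the calibration is good to about 2 mm. A picture is of the moment at which its call begins: read the wrist's pose just before it. camera_info takes no time and is no camera call; for the wrist camera it gives the pose at the moment of the call.
- hand_in(): hands the job in; it is judged then, once.
The state is a dict: "clock": time; "joints": joint angles; "qvel": joint speeds; "tau": joint torques, N m; "tcp_pos": TCP position; "orientation": TCP orientation; "contact_force": force on the tool from outside, world axes, zero at the start; "moment": the same for the moment, N m; "grip_width": finger opening in m; "gripper_force": force on a finger pad.
Only numpy, scipy, OpenCV 4.12 (cv2) and the standard library are available. Lean on these libraries where they do the work, as an engineer would, in place of code of your own. Each camera call takes 0.05 s, during which the arm holds its last target. There are 200 camera calls.

## Working session

There is one attempt and no reset: what is moved stays moved. The work goes in short steps, Python scripts to look and compute and a tool call to move; the robot and the scene stay as the last step left them, time stands still between calls to the robot, and variables do not carry over. Pictures are saved under pics/ and viewed, at most 10 in all, crops included, and the job is handed in when it is done.

```bash
ls; mkdir -p pics; python3 - <<'E'
from bench import r, sensors, grab_frame, camera_info, hand_in
import cv2,numpy as np
o=sensors.get_obs();print(o)
for n in("scene","side"):
    p,d=grab_frame(n);cv2.imwrite(f"pics/{n}0.png",p);np.save(f"pics/{n}0.npy",d)
    c=camera_info(n);print(n,c)
E
```

```text
bench.py
pics
{'clock': 0.0, 'joints': array([ 1.19589657,  0.47782467,  0.02234519,  1.55647612, -0.01148161,
        1.10928054, -0.08309626]), 'qvel': array([ 0.00172309,  0.00112914,  0.00059972,  0.00076163, -0.00056039,
        0.00095588, -0.00023872]), 'tau': array([-9.21432656e-04, -5.96444035e+01,  1.60764646e+00, -2.81191581e+01,
        1.24220521e-02,  9.43472085e-03, -1.51022005e-05]), 'tcp_pos': array([ 0.17782533, -0.65067215,  0.30289881]), 'orientation': array([-3.11187499e+00, -4.17648909e-01,  6.33403115e-04]), 'contact_force': array([ 0.86184121,  0.45107222, -0.47657908]), 'moment': array([-0.05139182, -0.00805459, -0.00498559]), 'gripper_force': 0.0, 'grip_width': 0.08542086939331354}
scene {'camera_matrix': array([[404.09446686,   0.        , 282.98149459],
       [  0.        , 404.09446686, 205.61151734],
       [  0.        ,   0.        ,   1.        ]]), 'R': array([[-0.61449203, -0.78883795, -0.01158616],
       [-0.40308448,  0.32655303, -0.85491872],
       [ 0.67817583, -0.52067054, -0.51863256]]), 't': array([0.34906152, 0.3321651 , 0.85216051])}
side {'camera_matrix': array([[477.47903642,   0.        , 274.06968299],
       [  0.        , 477.47903642, 214.27881206],
       [  0.        ,   0.        ,   1.        ]]), 'R': array([[ 0.85737628, -0.51453835, -0.01249805],
       [-0.31329701, -0.50247391, -0.80583184],
       [ 0.40835144,  0.69481671, -0.59201254]]), 't': array([-0.50348721,  0.24739518,  1.44696175])}
```

View pics/scene0.png

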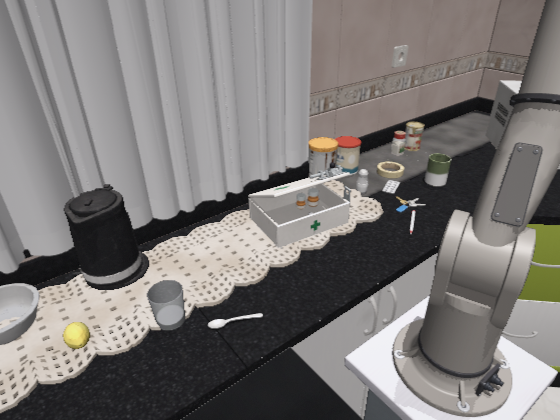

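View pics/side0.png

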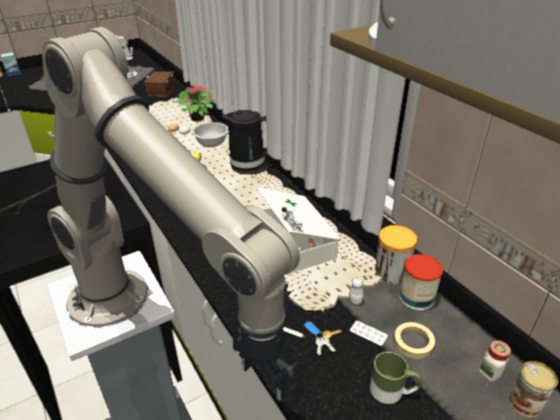

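The scene camera shows the open box around (300,210), the glass at (168,305) and the shaker at (362,182). The side camera shows the lid and bolt around (292,215) and the shaker at (357,290). Next I'll enlarge both views.

```bash
cat > h.py <<'E'
from bench import r, sensors, grab_frame, camera_info, hand_in
import cv2,numpy as np
from scipy.spatial.transform import Rotation as Ro
def cloud(c,d):
    K,R,t=c["camera_matrix"],c["R"],c["t"]
    v,u=np.mgrid[:d.shape[0],:d.shape[1]]
    X=np.stack([(u-K[0,2])/K[0,0]*d,(v-K[1,2])/K[1,1]*d,d],-1)
    return (X-t)@R
def proj(c,P):
    q=np.atleast_2d(P)@c["R"].T+c["t"]; q=q@c["camera_matrix"].T
    return q[:,:2]/q[:,2:]
def tri(cs,uvs):
    Ps=[c["camera_matrix"]@np.c_[c["R"],c["t"]] for c in cs]
    x=cv2.triangulatePoints(Ps[0],Ps[1],np.float64(uvs[0]).T,np.float64(uvs[1]).T)
    return (x[:3]/x[3]).T
E
python3 - <<'E'
from h import *
a=cv2.imread("pics/scene0.png")[140:260,230:390];b=cv2.imread("pics/side0.png")[175:315,250:390]
cv2.imwrite("pics/c.png",np.hstack([cv2.resize(a,(450,338),interpolation=2),cv2.resize(b,(338,338),interpolation=2)]))
for n,px in (("scene",[(168,320),(315,225),(268,238),(346,216),(362,182),(251,207),(320,190),(345,178),(275,192)]),("side",[(357,290),(290,215),(310,230),(285,200),(320,245),(275,195)])):
    W=cloud(camera_info(n),np.load(f"pics/{n}0.npy"))
    for u,v in px: print(n,u,v,W[v,u].round(3))
E
```

```text
scene 168 320 [0.446 0.424 0.037]
scene 315 225 [ 0.516 -0.082  0.045]
scene 268 238 [0.589 0.041 0.012]
scene 346 216 [ 0.5   -0.2    0.038]
scene 362 182 [ 0.605 -0.386  0.054]
scene 251 207 [0.696 0.027 0.066]
scene 320 190 [ 0.644 -0.219  0.063]
scene 345 178 [ 0.734 -0.436  0.002]
scene 275 192 [0.571 0.024 0.173]
side 357 290 [ 0.613 -0.421  0.062]
side 290 215 [ 0.546 -0.167  0.196]
side 310 230 [ 0.595 -0.204  0.143]
side 285 200 [ 0.615 -0.028  0.145]
side 320 245 [ 0.626 -0.218  0.08 ]
side 275 195 [ 0.591 -0.004  0.159]
```

View pics/c.png

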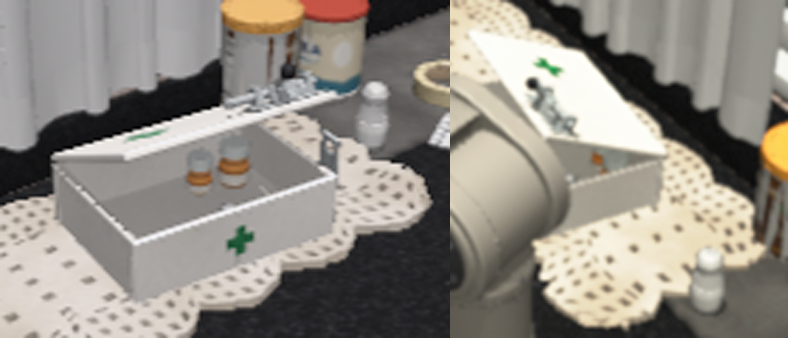

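The enlarged view shows the lid open about 0.6 rad. The bolt is near the lid's front right corner at crop (540,100) in the side view, and the eye plate is at crop (328,150) in the scene view. I'll fit planes to the depth to get the box pose and lid angle.

```bash
python3 - <<'E'
from h import *
def pts(n,poly,er=2):
    W=cloud(camera_info(n),np.load(f"pics/{n}0.npy"));m=np.zeros((420,560),np.uint8)
    cv2.fillPoly(m,[np.int32(poly)],1);m=cv2.erode(m,np.ones((2*er+1,)*2));return W[m>0]
def plane(P):
    for _ in range(4):
        c=np.median(P,0) if _==0 else P.mean(0);n=np.linalg.svd(P-c)[2][2];e=(P-c)@n;P=P[abs(e)<max(.003,1.5*np.median(abs(e)))]
    return P.mean(0),n,len(P),e.std()
F=pts("scene",[(278,227),(349,204),(349,222),(278,244)])
fc,fn,*k=plane(F);print("front",fc,fn,k)
Rt=pts("side",[(304,252),(338,241),(336,256),(300,265)])
rc,rn,*k=plane(Rt);print("right",rc,rn,k)
L=pts("side",[(260,191),(308,192),(336,237),(310,233)])
lc,ln,*k=plane(L);print("lid",lc,ln,k)
S=pts("scene",[(250,198),(277,196),(278,196),(300,190)],0)
W=cloud(camera_info("scene"),np.load("pics/scene0.npy"));w2=cloud(camera_info("side"),np.load("pics/side0.npy"))
for nm,w in(("scene",W),("side",w2)):
  for lab,(a,b) in dict(shaker=((.52,.68),(-.5,-.33)),glass=((.3,.6),(.3,.55))).items():
    p=w.reshape(-1,3);p=p[(p[:,0]>a[0])&(p[:,0]<a[1])&(p[:,1]>b[0])&(p[:,1]<b[1])&(p[:,2]>.03)&(p[:,2]<.1)]
    print(nm,lab,len(p),p.min(0) if len(p) else 0,p.max(0) if len(p) else 0)
E
```

```text
front [ 0.51711523 -0.07671951  0.04905954] [ 0.99058944 -0.13436499  0.02605001] [628, np.float64(0.0013480104239047446)]
right [ 0.58462698 -0.27191491  0.10174016] [-0.03964551 -0.72288366 -0.68983146] [83, np.float64(0.002920616084973948)]
lid [ 0.6374764  -0.0984016   0.12952426] [-0.47081754  0.04836282 -0.88090402] [490, np.float64(0.0009705011312578452)]
scene shaker 181 [ 0.60106327 -0.41845948  0.03027528] [ 0.64147533 -0.38258447  0.09095296]
scene glass 1281 [0.438865   0.37017536 0.03003242] [0.52057525 0.44886853 0.09535864]
side shaker 250 [ 0.60209182 -0.4302083   0.03090174] [ 0.63833812 -0.3917132   0.09105356]
side glass 7 [0.51420853 0.39167257 0.08374116] [0.51865111 0.42612879 0.08992569]
```

```bash
python3 - <<'E'
from h import *
from scipy.optimize import least_squares
S,D=camera_info("scene"),camera_info("side")
def lidp(a,s,y,n=0): # s dist from hinge, n height above lid-bottom plane
    return [.095-s*np.cos(a)-n*np.sin(a)*-1*-1*-1 if 0 else .095-s*np.cos(a)+n*np.sin(a),y,.085+s*np.sin(a)+n*np.cos(a)]
def obs(a):
    B=[(S,[-.095,.13,.085],(278,225.3)),(S,[-.095,-.13,.085],(349.1,203.3)),(S,[.095,.13,.085],(250.3,196.9)),
    (S,[-.095,.13,0],(278,245.6)),(S,[-.095,-.13,0],(349,224.3)),
    (S,lidp(a,.198,.13,.0105),(275,196)),
    (D,lidp(a,.198,.13,.0105),(259.5,189.5)),(D,lidp(a,0,-.13,0.0105),(337.8,239))]
    return B
def W(p,P):
    c,s=np.cos(p[2]),np.sin(p[2]);P=np.array(P)
    return np.array([p[0]+c*P[0]-s*P[1],p[1]+s*P[0]+c*P[1],P[2]])
f=lambda p:np.concatenate([(proj(c,W(p,P))[0]-uv) for c,P,uv in obs(p[3])])
o=least_squares(f,[.61,-.09,-.11,.5],loss='soft_l1');print(o.x,f(o.x).reshape(-1,2).round(1))
E
```

```text
[ 0.61218103 -0.10266182 -0.1619779   0.40997828] [[-0.5 -0.2]
 [ 2.2 -1.4]
 [-0.6 -0.7]
 [ 0.   3.3]
 [ 0.2  0.3]
 [-0.3  0.2]
 [-1.2 -0.6]
 [ 4.1  0.5]]
```

```bash
cat >> h.py <<'E'
def rel(tgt,Rt=None):
    o=sensors.get_obs();R=Ro.from_rotvec(o["orientation"])
    s=R.inv().apply(np.array(tgt)-o["tcp_pos"])
    w=(R.inv()*Rt).as_rotvec() if Rt is not None else np.zeros(3)
    print("rel",s.round(4),w.round(4));return s
def down(yaw): # tool z down, tool x along yaw
    c,s=np.cos(yaw),np.sin(yaw);return Ro.from_matrix(np.array([[c,s,0],[s,-c,0],[0,0,-1.]]))
E
python3 - <<'E'
from h import *
rel([.45,-.14,.42],down(-.14))
c=camera_info("wrist");o=sensors.get_obs();R=Ro.from_rotvec(o["orientation"])
C=-c["R"].T@c["t"];print("cam in tool",R.inv().apply(C-o["tcp_pos"]),"axis",R.inv().apply(c["R"][2]),c["camera_matrix"][0,0])
E
```

```text
rel [ 0.3972 -0.4211 -0.1164] [-0.0016  0.0005  0.4068]
cam in tool [ 0.08376013  0.00046223 -0.07066931] axis [-0.32780756 -0.00130938  0.94474361] 370.3965816887895
```

The rows are not in the units I measure in: shifts go in shares of 0.5 m and turns go in shares of 60 degrees. I convert before sending: -0.14 m / 0.5 = -0.28, 0.13 m / 0.5 = 0.26, 0.3 rad / 1.0472 = 0.2865.

>>> drive_effector(steps={"sx":[0,0.04,0.1,0.18,0.26],"sy":[0,-0.04,-0.12,-0.2,-0.28],"sz":[-0.1,-0.2,-0.232,-0.232,-0.232],"drx":[0,0,0,0,0],"dry":[0,0,0,0,0],"drz":[0,0,0.0955,0.191,0.2865]}, finger_gap=0, grip_force=20)

```text
clock: 0.6
tcp_pos: [0.2567, -0.4984, 0.4205]
orientation: [3.14, -0.06, 0.001]
contact_force: [1.0, -0.8, 0.1]
grip_width: 0.0126
gripper_force: 0.0
```

>>> drive_effector(steps={"sx":[0.08,0.16,0.24,0.32,0.4],"sy":[-0.07,-0.14,-0.21,-0.28,-0.34],"sz":[0,0,0,0,0],"drx":[0,0,0,0,0],"dry":[0,0,0,0,0],"drz":[0.0955,0.1022,0.1022,0.1022,0.1022]})

```text
clock: 1.1
tcp_pos: [0.4526, -0.3422, 0.4196]
orientation: [-3.134, 0.22, 0.001]
contact_force: [0.1, -1.1, 0.1]
grip_width: -0.0001
gripper_force: 0.0
```

```bash
python3 - <<'E'
from h import *
o=sensors.get_obs();print(o["tcp_pos"],o["orientation"],o["clock"]);rel([.45,-.14,.42],down(-.14))
E
```

```text
[ 0.45258259 -0.34215103  0.41960392] [-3.13380009e+00  2.20169519e-01  5.42815663e-04] 1.1
rel [-0.0308 -0.1998 -0.0004] [-0.      0.0003 -0.0003]
```

To row units: -0.2 m / 0.5 = -0.4, -0.15 m / 0.5 = -0.3.

>>> drive_effector(steps={"sx":[-0.02,-0.04,-0.06,-0.06,-0.06],"sy":[-0.1,-0.2,-0.3,-0.4,-0.4],"sz":[0,0,0,0,0],"drx":[0,0,0,0,0],"dry":[0,0,0,0,0],"drz":[0,0,0,0,0]})

```text
clock: 1.6
tcp_pos: [0.4504, -0.1347, 0.42]
orientation: [-3.133, 0.204, -0.001]
contact_force: [0.4, -0.5, 1.0]
grip_width: -0.0
gripper_force: 0.0
```

```bash
python3 - <<'E'
from h import *
import pickle
c=camera_info("wrist");p,d=grab_frame("wrist");pickle.dump((c,p,d),open("w1.pkl","wb"));cv2.imwrite("pics/w1.png",p)
print(c["R"],c["t"])
E
```

```text
[[-0.12993304 -0.99151913 -0.00268693]
 [-0.93684756  0.12188029  0.32781374]
 [-0.32470611  0.04511108 -0.94473855]] [-0.07450941  0.3568689   0.6433882 ]
```

View pics/w1.png

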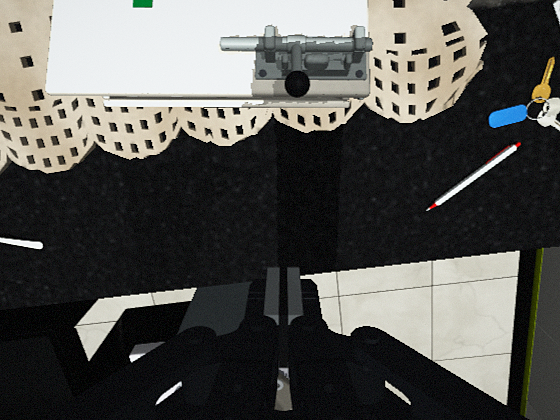

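The wrist view shows the lid's front edge from (46,95) to (369,97), the ball at (296,84) and the bolt rod along row 44. The bare left half of the lid is at columns 46–210.

```bash
python3 - <<'E'
from h import *
import pickle
c,p,d=pickle.load(open("w1.pkl","rb"));W=cloud(c,d)
P=W[5:85,60:205].reshape(-1,3);m=P.mean(0);n=np.linalg.svd(P-m,full_matrices=False)[2][2];n*=np.sign(n[2]);e=(P-m)@n
print("lid n",n,"angle",np.arccos(n[2]),"yaw",np.arctan2(-n[1],-n[0]),"std",e.std())
# front edge by brightness/height along columns
E=[]
for u in list(range(70,205,5)):
    col=W[80:105,u,2];k=[v for v in range(80,106) if abs((W[v,u]-m)@n)<.003][-1];E.append([u,k,*W[k,u]])
E=np.array(E);print(E[[0,-1]]);q=np.polyfit(E[:,3],E[:,2],1);print("edge yaw",-np.arctan(q[0]))
for u,v in((48,90),(366,95),(296,84),(296,80),(225,44),(372,44),(300,44)):print(u,v,W[v,u])
M=np.abs((W-m)@n)<.003; 
rr=np.where(M[91])[0];print("row91 cols",rr.min(),rr.max())
for v in (60,75,90):
    rr=np.where(M[v])[0];a,b=W[v,rr.min()],W[v,rr.max()];print(v,rr.min(),rr.max(),a,b,np.linalg.norm(a-b))
# ball
msk=(p.max(2)<50)&(W[...,2]>.15);msk[:,:270]=0;msk[:,325:]=0;ys,xs=np.where(msk);print("ball",xs.mean(),ys.mean(),len(xs),W[msk].mean(0))
E
```

```text
lid n [ 0.86804962 -0.0458409   0.49435662] angle 1.0537018037012513 yaw 3.0888325903759726 std 0.014396182939529469Traceback (most recent call last):
  File "<stdin>", line 9, in <module>
IndexError: list index out of range
```

```bash
python3 - <<'E'
from h import *
import pickle
c,p,d=pickle.load(open("w1.pkl","rb"));W=cloud(c,d);print("zeros",(d[5:85,60:205]==0).mean(), W[[5,40,80],130],W[[5,40,80],80])
ok=d>0
P=W[15:85,60:205][ok[15:85,60:205]]
for i in range(6):
    m=np.median(P,0) if i==0 else P.mean(0);n=np.linalg.svd(P-m,full_matrices=False)[2][2];e=(P-m)@n;P=P[abs(e)<max(.002,2*np.median(abs(e)))]
n*=np.sign(n[2]);print("lid n",n,"angle",np.arccos(n[2]),"yaw",np.arctan2(-n[1],-n[0]),"std",e.std(),len(P),m)
M=(np.abs((W-m)@n)<.004)&ok
E=np.array([W[np.where(M[:,u])[0].max(),u] for u in range(70,205,5)])
q=np.polyfit(E[:,1],E[:,0],1);print("edge yaw",-np.arctan(q[0]),E[[0,-1]])
for v in (60,75,90):
    rr=np.where(M[v])[0];a,b=W[v,rr.min()],W[v,rr.max()];print(v,rr.min(),rr.max(),a,b,np.linalg.norm(a-b))
msk=(p.max(2)<60)&(W[...,2]>.12)&ok;msk[:,:270]=0;msk[:,325:]=0;ys,xs=np.where(msk);print("ball",xs.mean(),ys.mean(),len(xs),W[msk].mean(0))
np.set_printoptions(precision=3,suppress=True);print(d[30:110:8,100:380:40])
E
```

```text
zeros 0.004827586206896552 [[ 0.60797877 -0.02909749  0.15008832]
 [ 0.58063561 -0.02695827  0.16316831]
 [ 0.55015113 -0.02437642  0.17726339]] [[0.61366867 0.01218765 0.14858533]
 [0.58572822 0.01263785 0.16427963]
 [0.55521188 0.01427027 0.17930124]]
lid n [ 0.44444885 -0.06095315  0.89372811] angle 0.4652083703048885 yaw 3.0052996702921124 std 0.0006500339070284537 10079 [ 0.5731138  -0.02829701  0.16756522]
edge yaw -0.13636442285272263 [[ 0.54660292  0.02389568  0.18182704]
 [ 0.5316366  -0.07825653  0.18032542]]
60 47 368 [0.57393356 0.04029528 0.17080497] [ 0.5404126  -0.21509341  0.17119443] 0.25757948155684307
75 46 369 [0.56255901 0.04131306 0.17684077] [ 0.52905453 -0.21451256  0.17471602] 0.25801901382373493
90 45 369 [0.55134764 0.04246667 0.18255408] [ 0.51790776 -0.21255658  0.18095411] 0.25721128469122195
ball 298.3984254182483 317.2059609166315 7113 [ 0.46831881 -0.14274521  0.37519384]
[[0.3   0.3   0.3   0.298 0.301 0.3   0.3  ]
 [0.298 0.299 0.301 0.28  0.279 0.277 0.28 ]
 [0.298 0.3   0.299 0.281 0.28  0.278 0.278]
 [0.298 0.297 0.299 0.297 0.294 0.273 0.294]
 [0.297 0.296 0.297 0.297 0.294 0.267 0.283]
 [0.296 0.296 0.296 0.296 0.291 0.263 0.282]
 [0.295 0.295 0.295 0.294 0.292 0.25  0.293]
 [0.293 0.294 0.294 0.295 0.293 0.25  0.293]
 [0.297 0.296 0.296 0.295 0.296 0.256 0.296]
 [0.464 0.39  0.39  0.389 0.389 0.389 0.39 ]]
```

To row units: 0.155 m / 0.5 = 0.31, 0.14 m / 0.5 = 0.28.

>>> drive_effector(steps={"sx":[0.06,0.12,0.18,0.188,0.188],"sy":[-0.08,-0.16,-0.22,-0.234,-0.234],"sz":[0.06,0.12,0.2,0.28,0.31],"drx":[0,0,0,0,0],"dry":[0,0,0,0,0],"drz":[0,0,0,0,0]})

```text
clock: 2.15
tcp_pos: [0.5597, -0.038, 0.2609]
orientation: [-3.133, 0.217, 0.006]
contact_force: [0.2, -0.5, 0.5]
grip_width: -0.0003
gripper_force: 0.0
```

```bash
python3 - <<'E'
from h import *
o=sensors.get_obs();R=Ro.from_rotvec(o["orientation"]);print(o["tcp_pos"],R.as_matrix()[:,0],R.as_matrix()[:,2]);y=-.137
X=np.array([np.cos(y),np.sin(y)]);Y=np.array([-np.sin(y),np.cos(y)])
for a in(.465,.3,.15,.05,0):
    x=.711-.175*np.cos(a)+.0105*np.sin(a);z=.085+.175*np.sin(a)+.0105*np.cos(a)+.011*np.tan(a)
    rel([*(x*X+.04*Y),z+.073])
E
```

```text
[ 0.55965388 -0.03795353  0.2608729 ] [ 0.99041609 -0.13806872 -0.00360541] [-0.00348423  0.00111939 -0.9999933 ]
rel [-0.0003 -0.0012  0.0095] [0. 0. 0.]
rel [-0.0125 -0.0011  0.0378] [0. 0. 0.]
rel [-0.0198 -0.0011  0.0647] [0. 0. 0.]
rel [-0.0226 -0.0011  0.0832] [0. 0. 0.]
rel [-0.0233 -0.0011  0.0925] [0. 0. 0.]
```

To row units: 0.038 m / 0.5 = 0.076, 0.027 m / 0.5 = 0.054.

>>> drive_effector(steps={"sx":[0,-0.006,-0.016,-0.025,-0.025],"sy":[0,0,0,0,0],"sz":[0.016,0.032,0.054,0.076,0.076],"drx":[0,0,0,0,0],"dry":[0,0,0,0,0],"drz":[0,0,0,0,0]})

```text
clock: 2.65
tcp_pos: [0.5454, -0.0378, 0.2259]
orientation: [3.133, -0.221, -0.003]
contact_force: [0.1, -0.1, -0.4]
grip_width: -0.0001
gripper_force: 0.0
```

>>> drive_effector(steps={"sx":[-0.006,-0.01,-0.0146,-0.018,-0.019],"sy":[0,0,0,0,0],"sz":[0.02,0.036,0.054,0.072,0.082],"drx":[0,0,0,0,0],"dry":[0,0,0,0,0],"drz":[0,0,0,0,0]})

```text
clock: 3.15
tcp_pos: [0.5369, -0.0358, 0.1845]
orientation: [3.134, -0.22, -0.002]
contact_force: [-0.4, 0.7, 0.8]
grip_width: -0.0002
gripper_force: 0.3
```

To row units: 0.0155 m / 0.5 = 0.031, 0.0125 m / 0.5 = 0.025.

>>> drive_effector(steps={"sx":[-0.002,-0.002,-0.0026,-0.0026,-0.0026],"sy":[0,0,0,0,0],"sz":[0.01,0.018,0.025,0.031,0.031],"drx":[0,0,0,0,0],"dry":[0,0,0,0,0],"drz":[0,0,0,0,0]})

```text
clock: 3.65
tcp_pos: [0.5361, -0.0357, 0.1699]
orientation: [-3.134, 0.22, 0.001]
contact_force: [0.6, 0.1, -0.4]
grip_width: -0.0001
gripper_force: 0.0
```

>>> drive_effector(steps={"sx":[0,0,0],"sy":[0,0,0],"sz":[0.002,0.004,0.004],"drx":[0,0,0],"dry":[0,0,0],"drz":[0,0,0]})

```text
clock: 3.95
tcp_pos: [0.5363, -0.0357, 0.1683]
orientation: [-3.134, 0.22, -0.0]
contact_force: [0.5, -0.7, -0.2]
grip_width: 0.0002
gripper_force: 0.0
```

To row units: 0.002 m / 0.5 = 0.004, 0.001 m / 0.5 = 0.002.

>>> drive_effector(steps={"sx":[0,0,0],"sy":[0,0,0],"sz":[0.002,0.004,0.004],"drx":[0,0,0],"dry":[0,0,0],"drz":[0,0,0]})

```text
clock: 4.25
tcp_pos: [0.5364, -0.0356, 0.168]
orientation: [3.133, -0.22, 0.001]
contact_force: [-5.7, 0.4, 17.4]
grip_width: -0.0001
gripper_force: 8.8
```

>>> drive_effector(steps={"sx":[0,0,0],"sy":[0,0,0],"sz":[0.002,0.004,0.004],"drx":[0,0,0],"dry":[0,0,0],"drz":[0,0,0]})

```text
clock: 4.55
tcp_pos: [0.5365, -0.0356, 0.1677]
orientation: [3.132, -0.22, 0.001]
contact_force: [-12.6, -1.0, 36.1]
grip_width: 0.0
gripper_force: 17.8
```

```bash
python3 - <<'E'
from h import *
import pickle
c=camera_info("side");p,d=grab_frame("side");s,_=grab_frame("scene")
a=s[140:260,230:390];b=p[175:315,250:390]
cv2.imwrite("pics/c2.png",np.hstack([cv2.resize(a,(450,338),interpolation=2),cv2.resize(b,(338,338),interpolation=2)]))
E
```

```text
(no output)
```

View pics/c2.png

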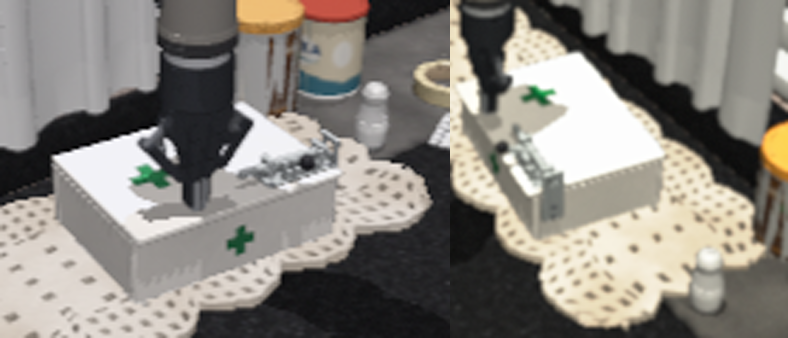

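The lid is shut flush and pressed down, with the bolt in front of the strike plate at side crop (540,185). I'll lift off and take two wrist views of the knob.

To row units: -0.165 m / 0.5 = -0.33, -0.16 m / 0.5 = -0.32.

>>> drive_effector(steps={"sx":[0,0,-0.06,-0.12,-0.132],"sy":[0,0,0.08,0.16,0.24],"sz":[-0.08,-0.16,-0.24,-0.32,-0.33],"drx":[0,0,0,0,0],"dry":[0,0,0,0,0],"drz":[0,0,0,0,0]}, finger_gap=0.06)

```text
clock: 5.15
tcp_pos: [0.4598, -0.1322, 0.3268]
orientation: [3.134, -0.214, 0.005]
contact_force: [-0.0, -0.6, -0.2]
grip_width: 0.0598
gripper_force: 0.0
```

>>> drive_effector(steps={"sx":[0,0],"sy":[0,0],"sz":[0,0],"drx":[0,0],"dry":[0,0],"drz":[0,0]})

```text
clock: 5.35
tcp_pos: [0.4599, -0.134, 0.3247]
orientation: [3.133, -0.225, 0.002]
contact_force: [0.8, 1.4, -0.9]
grip_width: 0.06
gripper_force: 0.0
```

```bash
python3 - <<'E'
from h import *
import pickle
c=camera_info("wrist");p,d=grab_frame("wrist");pickle.dump((c,p,d),open("w2.pkl","wb"));cv2.imwrite("pics/w2.png",p)
E
```

>>> drive_effector(steps={"sx":[0,0,0,0],"sy":[0.06,0.12,0.12,0.12],"sz":[-0.04,-0.06,-0.06,-0.06],"drx":[0,0,0,0],"dry":[0,0,0,0],"drz":[0,0,0,0]})

```text
clock: 5.8
tcp_pos: [0.4523, -0.1914, 0.3533]
orientation: [-3.133, 0.219, 0.002]
contact_force: [0.7, 0.8, -1.1]
grip_width: 0.06
gripper_force: 0.0
```

```bash
python3 - <<'E'
from h import *
import pickle
c=camera_info("wrist");p,d=grab_frame("wrist");pickle.dump((c,p,d),open("w3.pkl","wb"))
for f in("w2","w3"):
    c,p,d=pickle.load(open(f+".pkl","rb"));W=cloud(c,d)
    msk=((p.max(2)<70)&(W[...,2]>.105)&(W[...,2]<.16)&(d>0)).astype(np.uint8)
    n,l,s,cen=cv2.connectedComponentsWithStats(msk)
    for i in range(1,n):
        if s[i,4]>40: print(f,s[i],cen[i],W[l==i].mean(0),W[l==i].max(0))
E
```

```text
w2 [377  75  11  43 158] [382.55063291  94.81012658] [ 0.5233169  -0.21631028  0.11591406] [ 0.53683465 -0.21403818  0.12384306]
w2 [307  84  53  26 153] [342.07843137 100.12418301] [ 0.52377842 -0.18734004  0.1138413 ] [ 0.53345199 -0.16193663  0.12124736]
w2 [303 113  29   2  43] [316.95348837 113.3255814 ] [ 0.51683483 -0.16844918  0.11060456] [ 0.51818466 -0.15834645  0.11798822]
w2 [285 143  25  28 492] [296.96138211 157.66666667] [ 0.49079462 -0.14906881  0.13547737] [ 0.49916181 -0.14021104  0.13985223]
w3 [251  99  27   3  47] [264.65957447 100.53191489] [ 0.52223213 -0.1864902   0.11229159] [ 0.52421418 -0.17572155  0.11490134]
w3 [234 110  42  11  65] [254.33846154 111.23076923] [ 0.51495886 -0.17662433  0.10968999] [ 0.51805057 -0.15974506  0.1197529 ]
w3 [213 134  22  29 410] [223.45121951 150.43902439] [ 0.49066935 -0.15007652  0.13547473] [ 0.50258798 -0.14110089  0.14045602]
```

View pics/w2.png

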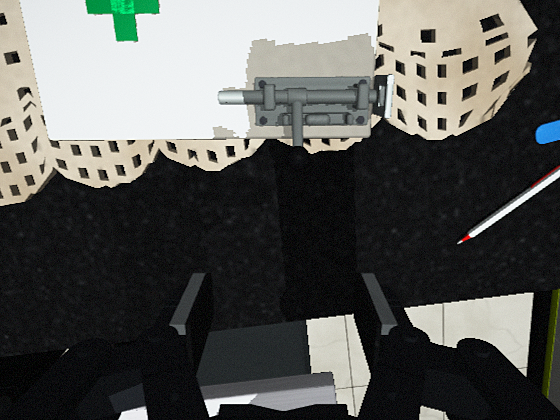

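The wrist view shows the ball at (297,157) in front of the lid edge. The bolt is along row 97, with the lever at column 297, and the strike plate is at (385,97). I'll triangulate the ball.

```bash
python3 - <<'E'
from h import *
import pickle
c2=pickle.load(open("w2.pkl","rb"))[0];c3=pickle.load(open("w3.pkl","rb"))[0]
P=tri((c2,c3),([(297,157.3)],[(223.5,149.5)]));print("ball tri",P)
y=-.137
o=sensors.get_obs();X=np.array([np.cos(y),np.sin(y)]);Y=np.array([-np.sin(y),np.cos(y)]);m=.504*X-.081*Y
print("model",m,proj(c2,[*m,.1285]),proj(c3,[*m,.1285]),o["tcp_pos"])
for h in(.25,.18): rel([*m,h],down(y))
E
```

```text
ball tri [[ 0.4903583  -0.14924463  0.13052613]]
model [ 0.48821529 -0.14907325] [[297.08875834 159.2817248 ]] [[224.15583435 152.08367675]] [ 0.45229725 -0.19070423  0.35313952]
rel [ 0.03   -0.0461  0.1032] [-0.0012  0.0014 -0.001 ]
rel [ 0.0301 -0.046   0.1732] [-0.0012  0.0014 -0.001 ]
```

To row units: 0.15 m / 0.5 = 0.3, -0.046 m / 0.5 = -0.092.

>>> drive_effector(steps={"sx":[0.03,0.062,0.062,0.062,0.062],"sy":[-0.046,-0.092,-0.092,-0.092,-0.092],"sz":[0.06,0.12,0.2,0.28,0.3],"drx":[0,0,0,0,0],"dry":[0,0,0,0,0],"drz":[0,0,0,0,0]}, finger_gap=0.045, grip_force=20)

```text
clock: 6.35
tcp_pos: [0.4866, -0.1485, 0.1997]
orientation: [-3.132, 0.214, 0.013]
contact_force: [0.1, -0.0, 0.9]
grip_width: 0.0447
gripper_force: 0.0
```

```bash
python3 - <<'E'
from h import *
for i in (0,):rel([.4893,-.149,.182],down(-.137))
E
```

```text
rel [0.0029 0.0002 0.0177] [-0.0019  0.0084  0.0005]
```

To row units: 0.019 m / 0.5 = 0.038, 0.01 m / 0.5 = 0.02.

>>> drive_effector(steps={"sx":[0.002,0.002,0.002],"sy":[0,0,0],"sz":[0.02,0.038,0.038],"drx":[0,0,0],"dry":[0,0,0],"drz":[0,0,0]})

```text
clock: 6.65
tcp_pos: [0.4902, -0.1512, 0.1852]
orientation: [-3.134, 0.22, -0.001]
contact_force: [-0.3, 0.3, -0.3]
grip_width: 0.045
gripper_force: 0.0
```

>>> drive_effector(steps={"sx":[0,0,0,0,0],"sy":[0,0,0,0,0],"sz":[0,0,0,0,0],"drx":[0,0,0,0,0],"dry":[0,0,0,0,0],"drz":[0,0,0,0,0]}, finger_gap=0, grip_force=20)

```text
clock: 7.15
tcp_pos: [0.4906, -0.1513, 0.1859]
orientation: [3.134, -0.22, 0.003]
contact_force: [-1.1, 1.6, 7.5]
grip_width: 0.016
gripper_force: 19.6
```

```bash
python3 - <<'E'
from h import *
rel([.4893,-.149,.182],down(-.137))
p,d=grab_frame("wrist");cv2.imwrite("pics/w4.png",p)
E
```

```text
rel [-0.0016 -0.0021  0.0039] [ 0.0001 -0.0017 -0.0032]
```

View pics/w4.png

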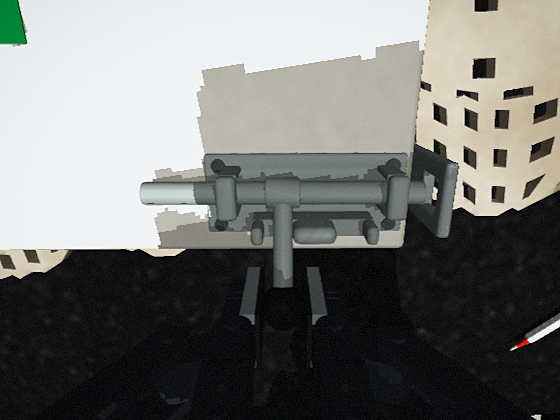

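The pads straddle the ball at (282,310), with the lever between them. The 16 mm width shows it is gripped. I'll lift it along its arc.

To row units: -0.0136 m / 0.5 = -0.0272, 0.0097 m / 0.5 = 0.0194.

>>> drive_effector(steps={"sx":[0.004,0.0074,0.013,0.0194,0.0194],"sy":[0,0,0,0,0],"sz":[-0.007,-0.013,-0.02,-0.0272,-0.0272],"drx":[0,0,0,0,0],"dry":[0,0,0,0,0],"drz":[0,0,0,0,0]})

```text
clock: 7.7
tcp_pos: [0.4998, -0.1527, 0.1991]
orientation: [3.134, -0.22, -0.0]
contact_force: [-1.4, 1.0, -0.2]
grip_width: 0.0163
gripper_force: 19.6
```

>>> drive_effector(steps={"sx":[0.007,0.0144,0.022,0.0306,0.0306],"sy":[0,0,0,0,0],"sz":[-0.006,-0.0114,-0.016,-0.0198,-0.0198],"drx":[0,0,0,0,0],"dry":[0,0,0,0,0],"drz":[0,0,0,0,0]})

```text
clock: 8.2
tcp_pos: [0.5156, -0.155, 0.209]
orientation: [3.134, -0.22, 0.002]
contact_force: [-1.1, 1.4, 1.2]
grip_width: 0.0158
gripper_force: 19.6
```

To row units: 0.028 m / 0.5 = 0.056, 0.024 m / 0.5 = 0.048.

>>> drive_effector(steps={"sx":[0,0,0,0,0],"sy":[0.012,0.024,0.036,0.048,0.056],"sz":[0,0,0,0,0],"drx":[0,0,0,0,0],"dry":[0,0,0,0,0],"drz":[0,0,0,0,0]})

```text
clock: 8.7
tcp_pos: [0.5107, -0.183, 0.2085]
orientation: [-3.133, 0.221, -0.0]
contact_force: [0.6, 9.3, -0.9]
grip_width: 0.0161
gripper_force: 19.8
```

>>> drive_effector(steps={"sx":[0,0,0],"sy":[0.002,0.004,0.004],"sz":[0,0,0],"drx":[0,0,0],"dry":[0,0,0],"drz":[0,0,0]})

```text
clock: 9.0
tcp_pos: [0.5108, -0.1829, 0.2085]
orientation: [-3.132, 0.218, -0.0]
contact_force: [0.4, 6.3, -0.7]
grip_width: 0.0162
gripper_force: 19.7
```

```bash
python3 - <<'E'
from h import *
p,d=grab_frame("wrist");cv2.imwrite("pics/w5.png",p)
E
```

```text
(no output)
```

View pics/w5.png

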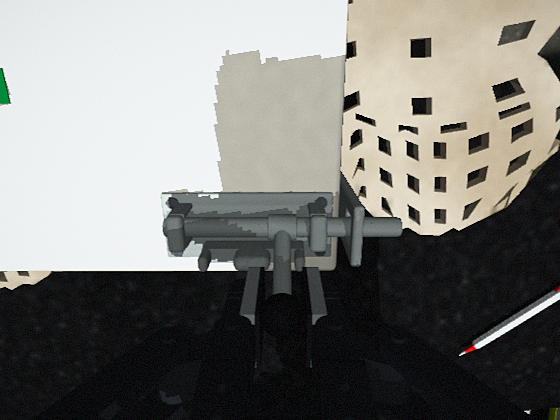

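The bolt nose is now through the eye at (385,227), and the lever is 31 px (15 mm) right of the bump's centre, which is the home position. I'll lower the lever along the arc.

To row units: -0.0153 m / 0.5 = -0.0306, -0.0005 m / 0.5 = -0.001.

>>> drive_effector(steps={"sx":[-0.0086,-0.0162,-0.0236,-0.0306,-0.0306],"sy":[-0.001,-0.001,-0.001,-0.001,-0.001],"sz":[0.0038,0.0084,0.0138,0.0198,0.0198],"drx":[0,0,0,0,0],"dry":[0,0,0,0,0],"drz":[0,0,0,0,0]})

```text
clock: 9.55
tcp_pos: [0.4963, -0.1808, 0.1988]
orientation: [-3.133, 0.219, -0.003]
contact_force: [1.1, 4.8, -0.3]
grip_width: 0.016
gripper_force: 19.9
```

>>> drive_effector(steps={"sx":[-0.0064,-0.012,-0.0154,-0.0194,-0.0194],"sy":[0,0,0,0,0],"sz":[0.0072,0.0142,0.02,0.0264,0.0264],"drx":[0,0,0,0,0],"dry":[0,0,0,0,0],"drz":[0,0,0,0,0]})

```text
clock: 10.05
tcp_pos: [0.4875, -0.1795, 0.1865]
orientation: [-3.133, 0.218, -0.006]
contact_force: [1.5, 4.2, 3.8]
grip_width: 0.0162
gripper_force: 20.6
```

>>> drive_effector(steps={"sx":[0,0,0],"sy":[0,0,0],"sz":[0,0,0],"drx":[0,0,0],"dry":[0,0,0],"drz":[0,0,0]}, finger_gap=0.04)

```text
clock: 10.35
tcp_pos: [0.4856, -0.1812, 0.1854]
orientation: [3.133, -0.221, -0.0]
contact_force: [-0.6, -0.5, -0.1]
grip_width: 0.04
gripper_force: 0.0
```

>>> drive_effector(steps={"sx":[0,0,0,-0.04,-0.04],"sy":[0,0,0,0,0],"sz":[-0.06,-0.12,-0.2,-0.28,-0.28],"drx":[0,0,0,0,0],"dry":[0,0,0,0,0],"drz":[0,0,0,0,0]})

```text
clock: 10.85
tcp_pos: [0.4667, -0.1786, 0.3306]
orientation: [3.131, -0.222, 0.012]
contact_force: [-0.5, -0.0, -0.5]
grip_width: 0.04
gripper_force: 0.0
```

```bash
python3 - <<'E'
from h import *
import pickle
c=camera_info("wrist");p,d=grab_frame("wrist");cv2.imwrite("pics/w6.png",cv2.resize(p[40:240,200:460],(780,600),interpolation=2));W=cloud(c,d)
msk=((p.max(2)<70)&(W[...,2]>.11)&(W[...,2]<.16)&(d>0)).astype(np.uint8)
n,l,s,cen=cv2.connectedComponentsWithStats(msk)
for i in range(1,n):
    if s[i,4]>60: print(s[i],cen[i],W[l==i].mean(0))
y=-.137;X=np.array([np.cos(y),np.sin(y)]);Y=np.array([-np.sin(y),np.cos(y)]);m=.504*X-.111*Y;print("want ball",m,proj(c,[*m,.1285]))
E
```

```text
[267 163  24  24 442] [278.50452489 174.91402715] [ 0.48681105 -0.17910692  0.1356554 ]
want ball [ 0.48411813 -0.17879216] [[278.7041461  176.22340307]]
```

View pics/w6.png

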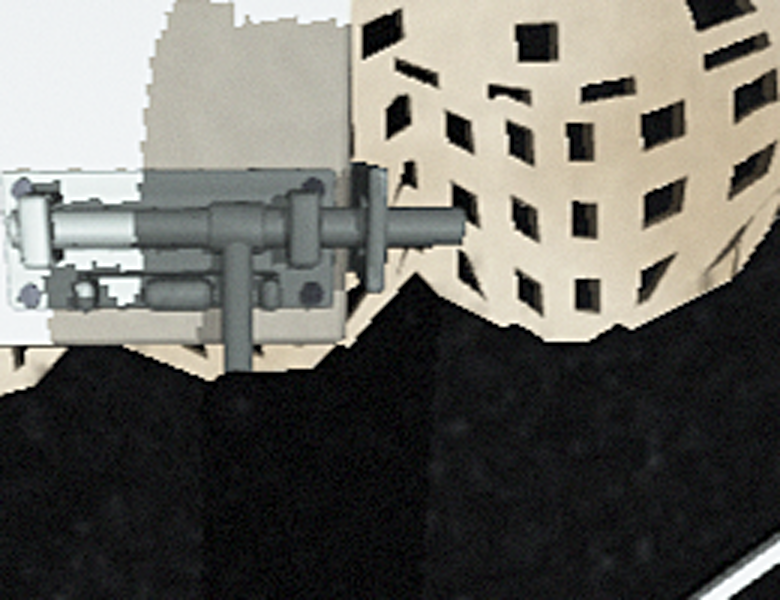

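The lever is down in the far notch at crop (238,300), and the bolt is through the eye at crop (375,225). From depth, the ball is back at its original height and 30.3 mm to the right, so the bolt is fully home.

```bash
python3 -c "
from bench import r, sensors, grab_frame, camera_info, hand_in
print(hand_in())"
```

```text
the job is handed in; nothing more can be done
None
```

The medicine box is shut and bolted: the bolt is fully home through the eye, the lever is down in the far notch, and the arm never went near the glass or the shaker; I've handed the job in (no verdict came back).

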